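Bangle facetting machine: fit the feed crank, hold the cutter guard open

TASK

Get the bangle-facetting machine ready for the setter to touch off the cutter: put the loose crank handle fully home on the square end of the vertical feed screw on top of the green column and let go of it. Then raise the clear cutter guard, which has a black T handle at its front, and hold it open at 60 degrees from its shut position, so that he can see the cutter meet the bangle as he winds it down. The guard falls shut by itself, so finish while still holding it there, and leave the other things on and around the machine where they lie.

Things in the scene. Friction and masses are not known exactly. Their poses are not given: they have to be found in the camera images.
- crank: loose steel ball crank, 128 mm long, flat on the bench. Origin: centre of the hub's underside, z up along the bore. Hub 30 x 30 x 30 mm with a 14 mm square through bore, sides parallel to x and y. Arm along x, an 11 mm bar 13.5 mm up: ball with upright black grip (17 mm thick, top 54 mm up) at x = +55 mm, plain 24 mm ball at x = -50 mm. Hub flats facing +y and -y are free to grip
- feed_seat (a point): top face of the 34 mm steel collar of the feed screw, on its axis, on the green column, 208 mm above the bench. A brass 12 mm square shaft rises 27 mm from it, the last 5 mm tapered to 8.4 mm. z up; x and y parallel to the square's sides. The screw stands at any angle and turns stiffly (0.06 N m). The crank fits in any quarter turn, home when its hub rests on the collar
- guard (a joint): opening angle of the cutter guard in rad: 0 shut (as at the start), 1.047 is 60 degrees, stop at 1.3. It falls shut from any angle when let go
- guard_hood: clear plastic cutter guard, yellow edges, 150 mm wide, 0.3 to 0.6 kg. Origin on the hinge axis (its back edge) at mid-width, 178 mm above the bench; when shut x points from the handle to the hinge, z up, y along the hinge axis. Opening turns it about +y, lifting the handle up and back. Top: a 4 mm sheet to x = -130 mm; from there a front sheet hangs down 75 mm
- guard_handle (a point): centre of the guard's black T handle: a flat-ended round bar 18 mm thick, 40 mm long, along y (axes as the guard's), on a 12 mm stem, its centre 39 mm in front of the front edge. At x = -175 mm, y = 0, z = 0 of the guard, so 175 mm from the hinge axis: 178 mm above the bench when shut, 330 mm at 60 degrees. Free space beside both ends, above and below
- machine: bangle-facetting machine, fixed; green bed 300 (x) by 440 mm (y), 35 mm high. Origin: bench level under the bed's centre, z up, operator's side to -x. Column 90 x 85 mm at x = 0, y = +162 mm, 200 mm high, feed screw on top; dark work head with white drum at y = -172 mm, up to 125 mm high (clamp lever behind it to 166 mm); guard hinge parallel to y at x = +75, mid-width y = -30 mm
- bangle_bed: bystander: gold bangle 68 mm across, 8 mm high, lying on the machine's bed in front of the column; origin centre of its underside
- bangle_bench: bystander: gold bangle 68 mm across, 8 mm high, flat on the bench; origin centre of its underside
- oil_bottle: bystander: yellow oil bottle with red cap, 52 mm across, 130 mm high, standing; origin centre of its underside
- spare_drum: bystander: spare white nylon drum, 58 mm across, 70 mm high, standing; origin centre of its underside
- carton: bystander: blue carton 80 x 80 x 40 mm; origin centre of its underside
- brush: bystander: swarf brush lying flat, about 200 mm long; origin under its middle
- spanner: bystander: steel spanner lying flat, 180 mm long; origin under its middle

How it is judged:
By the outcome, as a careful person would: the job done as asked, in the order asked, and still so for the second after the job is handed in, while the arm keeps its last pose, push and grip.
It also fails if it takes over 58 s, if anything falls off the work surface, if the arm or the gripper's body presses on something with over 40 N, if the wrist force passes 120 N, or if a joint passes its speed limit or range.

ROBOT

A 7-joint arm with a two-finger parallel gripper is mounted at the origin on the work surface. World frame = base frame: x ahead of the robot, y to its left, z up, the work surface at z = 0. Lengths are in mm, angles in rad, forces in N, time in s.
With the tool pointing down it reaches from about 350 to 900 mm from the base axis. Payload 7.2 kg.
Tool frame: the origin (TCP) lies midway between the tips of the shut fingers; the grasp point (between the pads) lies 19 mm behind it (bot.grasp_offset is the distance from the TCP to the grasp point, in mm); z points along the fingers, y is the direction in which the jaws open and shut (so a half turn about z gives the same grasp; the last joint's range is limited). The gripper opens to 85 mm and grips with 20 to 120 N. Pads are 22 mm wide; open, the fingers measure 114 mm over their backs; the gripper's body (76 mm by 85 mm) begins 54 mm behind the grasp point. The pads swing forward as they close: fully open they stand 13 mm farther back than shut.
Start: joints at [1.039, 0.411, -0.013, 1.596, 0.006, 1.134, -0.082], TCP at [279.583, -558.983, 231.297] pointing down, gripper open.
Joint ranges: [-2.95, 2.95], [-0.29, 1.99], [-1.47, 1.44], [0.14, 2.54], [-1.03, 4.17], [0.13, 1.85], [-2.86, 2.86]. Speed limits (rad/s): [2.39, 2.39, 3.01, 3.01, 3.14, 3.14, 3.14].

INTERFACE

Orientations are given as [roll, pitch, yaw] about the fixed x, y, z axes, in that order (R = Rz(yaw) Ry(pitch) Rx(roll)).
In Python, from workcell import bot gives the robot as it stands.
- The arm moves only by the tool send_rows, never from a script. Its argument "targets" is one flat list of numbers, 7 for each row, row after row: the shift along the tool's x, y, z in m, then the turn, a rotation vector about the tool's x, y, z in degrees, then the finger opening in m, from 0 to 0.0854. In form: [x, y, z, ax, ay, az, fingers, x, y, z, ax, ay, az, fingers, ...]. A call has exactly 8 rows; each row is the pose to reach, as a shift and turn from the pose commanded when the call began, along the tool's axes at that moment; what a row does not reach only later rows make up. A row lasts 1/12 s, in which the tool goes at most 41.7 mm and 7.16 degrees, less where a joint would pass 70% of its speed; a pose out of reach is approached as far as the arm can. A call with a gripper value outside its range is refused whole. The fingers move at their own pace and stop on an object; "newtons" is the grip in N (left out, the last holds). Time passes only in rows, so rows that repeat a pose let the fingers close, or fill a call up. It gives the time, the measured TCP pose, the force and the opening at its end, in the units of the state.
- bot.observe(): the state, without advancing time (a new reading comes with each control period).
- bot.capture(name): name is "scene" or "top" or "wrist"; returns a dict with "img" (420x560x3 uint8, blue, green, red), "camera_matrix" (3x3 intrinsics, pixels), "distortion" ([k1, k2, p1, p2, k3] as OpenCV has them; the pictures are not rectified), "R" (3x3) and "t" (3): a world point X has camera coordinates R X + t. Camera axes: x right, y down, z forward; pixel columns grow to the right and rows downward; lengths in mm; the calibration is good to about 2 mm. A picture is of the moment at which its call begins. There is no depth.
- bot.job_done(): hands the job in, once; it reports no verdict.
Trained networks look in the newest picture that a camera, given by its name, has taken for a name from the list of things; names that differ only in an ending like _2 or _b are one class to them, and where a whole thing is asked for, a point or a joint stands for the part that bears it (a point fixed in the world has none). Each returns a list of dicts, best first, with "conf" (0 to 1); they miss things now and then, are a little off and sometimes report something else, mostly with a low value. They report only what shows in the picture. A call takes as long as a camera call.
- bot.look_for(camera, target): "location" ([x, y, z] in mm, in world coordinates, good to about 4 mm: the middle of the surface that is visible of it).
- bot.outline_of(camera, target): "mask" (420x560 bool, what is visible of it).
The state is a dict: "time": time; "joint_pos": joint angles; "joint_vel": joint speeds; "joint_torque": joint torques, N m; "tcp_pos": TCP position; "orientation": TCP orientation; "ft_force": force on the tool from outside, world axes, zero at the start; "ft_torque": the same for the moment, N m; "gripper_width": finger opening in mm.
Only numpy, scipy, OpenCV 4.12 (cv2) and the standard library are available. Lean on these libraries where they do the work, as an engineer would, in place of code of your own. Each camera call takes 0.05 s, during which the arm holds its last target.

## Working session

There is one attempt and no reset: what is moved stays moved. The work goes in short steps, Python scripts to look and compute and a tool call to move; the robot and the scene stay as the last step left them, time stands still between calls to the robot, and variables do not carry over. Pictures are saved under pics/ and viewed, and the job is handed in when it is done.

Besides the shell and the picture viewer there is one more tool, called after "Call:" by a JSON object that holds its "name" and its "arguments", one argument or row to a line. send_rows: Moves the arm, as the interface text tells. Its arguments: {"type":"object","properties":{"targets":{"type":"array","items":{"type":"number"}},"newtons":{"type":"number"}},"required":["targets"]}

```bash
ls -la; mkdir -p pics; python3 - <<'E'
from workcell import bot
import cv2
s=bot.observe();print({k:s[k] for k in('time','tcp_pos','orientation','gripper_width')})
for n in('scene','top','wrist'):
    c=bot.capture(n);cv2.imwrite(f'pics/{n}0.png',c['img'])
    print(n,c['camera_matrix'],c['distortion'],c['R'],c['t'])
E
```

```text
total 12
drwxr-xr-x  3 agent agent 4096 Dec  5 23:34 .
drwxr-xr-x 23 root  root  4096 Dec  5 23:34 ..
drwxr-xr-x  2 agent agent 4096 Dec  5 23:34 pics
{'time': 0.0, 'tcp_pos': array([ 279.33428268, -558.53370184,  230.40891727]), 'orientation': array([-3.13990512e+00,  9.60161361e-05,  4.63821498e-01]), 'gripper_width': 85.2327153725282}
scene [[483.46241411   0.         275.60754363]
 [  0.         483.46241411 204.92623019]
 [  0.           0.           1.        ]] [-0.03352122  0.          0.          0.          0.        ] [[ 0.60408949  0.79691478  0.00165348]
 [ 0.63117125 -0.4771813  -0.61149069]
 [-0.48651696  0.37043873 -0.7912499 ]] [-302.47857091 -181.9515991  1900.19095901]
top [[385.65135952   0.         282.83208576]
 [  0.         385.65135952 213.17977582]
 [  0.           0.           1.        ]] [0.01720336 0.         0.         0.         0.        ] [[ 0.0229332  -0.99939078  0.02630844]
 [-0.99470452 -0.02544695 -0.09957597]
 [ 0.10018478 -0.02388553 -0.99468211]] [  17.85680703  481.33638381 1341.49702847]
wrist [[297.51789507   0.         277.43899034]
 [  0.         297.51789507 213.6802629 ]
 [  0.           0.           1.        ]] [-0.05488823  0.          0.          0.          0.        ] [[ 4.47235400e-01 -8.94416269e-01 -1.86692308e-04]
 [-8.44218603e-01 -4.22203962e-01  3.30210182e-01]
 [-2.95424181e-01 -1.47524074e-01 -9.43907411e-01]] [-623.93170763  -44.77956978  381.31557699]
```

View pics/scene0.png

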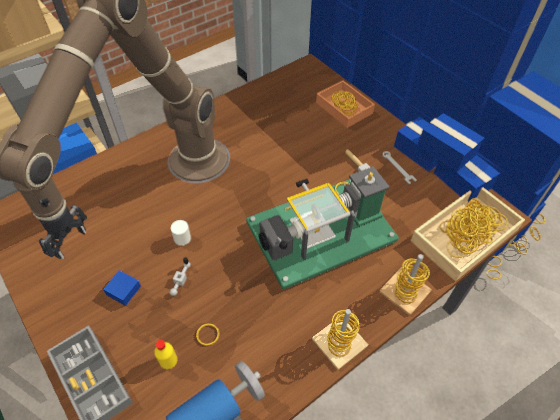

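View pics/top0.png

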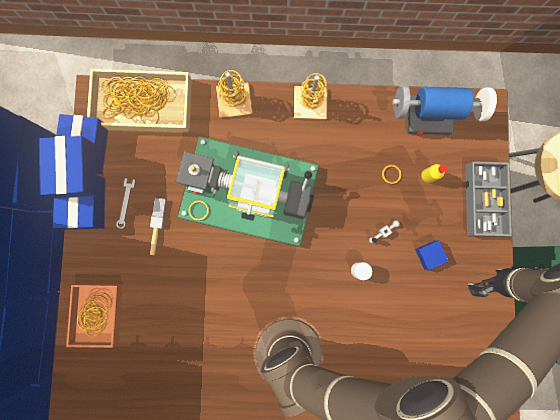

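```bash
python3 - <<'E'
from workcell import bot
for n in('top','scene'):
  for t in('crank','feed_seat','guard_handle','guard_hood','machine','bangle_bed','bangle_bench','oil_bottle','spare_drum','carton','brush','spanner'):
    try: print(n,t,[(r['location'].round(0) if hasattr(r['location'],'round') else r['location'],round(r['conf'],2)) for r in bot.look_for(n,t)[:2]])
    except Exception as e: print(n,t,e)
print(bot.observe()['time'])
E
```

```text
top crank [([428.2, -325.9, 25.0], 0.5)]
top feed_seat [([591.3, 306.2, 210.2], 0.66)]
top guard_handle [([544.1, 129.6, 176.6], 0.68), ([506.4, 587.9, 8.2], 0.18)]
top guard_hood [([427.4, -326.6, 24.9], 0.73), ([545.4, 121.1, 180.6], 0.7)]
top machine [([543.3, 154.5, 40.5], 0.63)]
top bangle_bed [([625.4, -485.8, 85.8], 0.6), ([483.3, 324.3, 47.2], 0.47)]
top bangle_bench []
top oil_bottle []
top spare_drum [([283.8, -237.6, 68.5], 0.69)]
top carton [([340.5, -493.2, 43.0], 0.73)]
top brush [([445.4, 472.7, 16.6], 0.93)]
top spanner [([508.2, 588.5, 6.7], 0.6)]
scene crank [([430.1, -335.8, 22.0], 0.51), ([556.1, 119.9, 180.1], 0.49)]
scene feed_seat [([591.4, 306.9, 212.0], 0.42), ([560.9, 120.4, 179.7], 0.37)]
scene guard_handle [([555.3, 119.3, 180.5], 0.95), ([653.5, -493.8, 85.6], 0.55)]
scene guard_hood [([556.7, 121.0, 183.0], 0.79), ([427.8, -337.2, 21.8], 0.33)]
scene machine [([603.9, 121.3, 54.7], 0.94)]
scene bangle_bed []
scene bangle_bench [([430.3, -335.5, 19.0], 0.52), ([651.9, -494.6, 84.4], 0.51)]
scene oil_bottle [([654.1, -495.4, 83.5], 0.69), ([601.6, 120.9, 55.4], 0.49)]
scene spare_drum []
scene carton [([362.8, -494.8, 38.4], 0.69), ([555.7, 121.3, 180.4], 0.69)]
scene brush [([397.5, 481.0, 18.7], 0.6)]
scene spanner [([514.1, 591.3, 7.9], 0.51)]
1.35
```

```bash
python3 - <<'E'
import cv2
a=cv2.imread('pics/top0.png')
cv2.imwrite('pics/c1.png',cv2.resize(a[120:260,165:335],None,fx=4.5,fy=4.2,interpolation=cv2.INTER_CUBIC))
cv2.imwrite('pics/c2.png',cv2.resize(a[200:270,350:450],None,fx=8,fy=8,interpolation=cv2.INTER_CUBIC))
b=cv2.imread('pics/scene0.png')
cv2.imwrite('pics/c3.png',cv2.resize(b[150:290,240:410],None,fx=4.5,fy=4.2,interpolation=cv2.INTER_CUBIC))
cv2.imwrite('pics/c4.png',cv2.resize(b[240:310,140:220],None,fx=8,fy=8,interpolation=cv2.INTER_CUBIC))
E
```

```text
(no output)
```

View pics/c1.png

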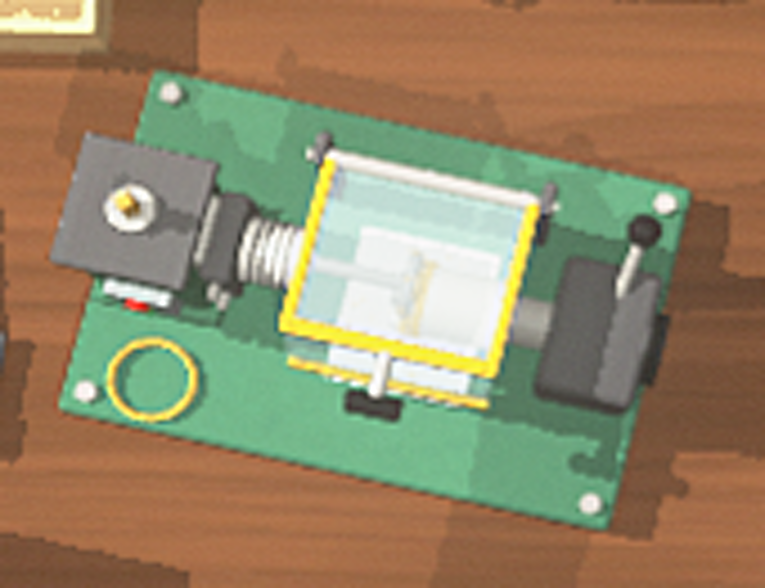

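View pics/c2.png

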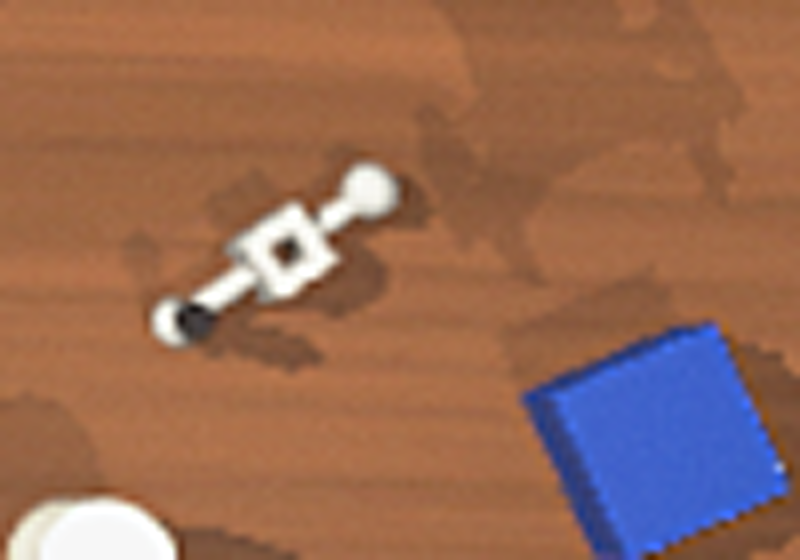

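View pics/c3.png

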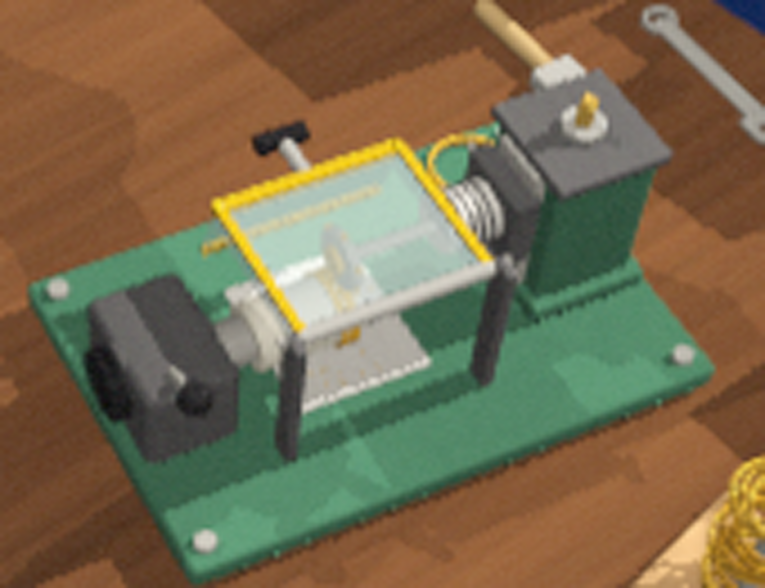

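View pics/c4.png

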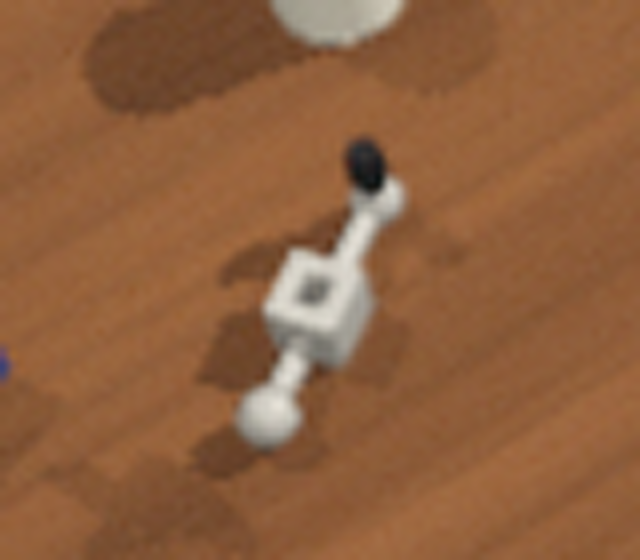

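```bash
cat > h.py <<'E'
import numpy as np, cv2
K={'scene':np.array([[483.46241411,0,275.60754363],[0,483.46241411,204.92623019],[0,0,1]]),'top':np.array([[385.65135952,0,282.83208576],[0,385.65135952,213.17977582],[0,0,1]])}
D={'scene':np.array([-0.03352122,0,0,0,0]),'top':np.array([0.01720336,0,0,0,0])}
R={'scene':np.array([[0.60408949,0.79691478,0.00165348],[0.63117125,-0.4771813,-0.61149069],[-0.48651696,0.37043873,-0.7912499]]),
'top':np.array([[0.0229332,-0.99939078,0.02630844],[-0.99470452,-0.02544695,-0.09957597],[0.10018478,-0.02388553,-0.99468211]])}
T={'scene':np.array([-302.47857091,-181.9515991,1900.19095901]),'top':np.array([17.85680703,481.33638381,1341.49702847])}
def ray(k,d,r,t,p):
    q=cv2.undistortPoints(np.array([[p]],float),k,d)[0,0]
    return -r.T@t, r.T@np.array([q[0],q[1],1])
def atz(cam,p,z,c=None):
    a=(c['camera_matrix'],np.array(c['distortion']),c['R'],c['t']) if c else (K[cam],D[cam],R[cam],T[cam])
    o,d=ray(*a,p); return o+d*(z-o[2])/d[2]
def proj(X,cam,c=None):
    a=(c['camera_matrix'],np.array(c['distortion']),c['R'],c['t']) if c else (K[cam],D[cam],R[cam],T[cam])
    k,d,r,t=a
    return cv2.projectPoints(np.array(X,float).reshape(-1,3),cv2.Rodrigues(np.asarray(r))[0],np.asarray(t,float),k,d)[0][:,0]
E
python3 - <<'E'
from h import *
from scipy.optimize import least_squares
c1=lambda x,y:(165+x/4.5-.4,120+y/4.2-.4)
c2=lambda x,y:(350+x/8-.4,200+y/8-.4)
c3=lambda x,y:(240+x/4.5-.4,150+y/4.2-.4)
c4=lambda x,y:(140+x/8-.4,240+y/8-.4)
for n,f,p,z in [('bore','t',c2(288,250),30),('bore','s',c4(316,290),30),('ball','t',c2(371,190),13.5),('ball','s',c4(269,415),13.5),('grip','t',c2(195,320),54),('grip','s',c4(363,152),54),
 ('collar','t',c1(130,208),208),('collar','s',c3(585,124),208),('tip','t',c1(125,202),235),('tip','s',c3(589,97),235),('handle','t',c1(373,404),178),('handle','s',c3(281,138),178)]:
    print(n,f,atz('top' if f=='t' else 'scene',p,z).round(1))
obs=[('top',c1(152,72),(150,220)),('top',c1(690,187),(150,-220)),('top',c1(607,528),(-150,-220)),('top',c1(62,408),(-150,220)),
('scene',c3(32,290),(-150,-220)),('scene',c3(195,575),(150,-220)),('scene',c3(713,365),(150,220))]
def Tm(p,X):
    c,s=np.cos(p[2]),np.sin(p[2]);return [p[0]+c*X[0]-s*X[1],p[1]+s*X[0]+c*X[1],X[2] if len(X)>2 else 35]
f=lambda p:np.concatenate([proj(Tm(p,(*X,35)),c)[0]-q for c,q,X in obs])
r=least_squares(f,[560,150,0.2]);p=r.x;print(p,np.degrees(p[2]),r.fun.round(1))
for n,X in dict(seat=(0,162,208),handle=(-100,-30,178),hinge=(75,-30,178)).items():print(n,np.round(Tm(p,X),1))
E
```

```text
bore t [ 426.8 -334.4   30. ]
bore s [ 426.5 -331.9   30. ]
ball t [ 455.6 -376.6   13.5]
ball s [ 454.7 -372.8   13.5]
grip t [ 394.  -286.8   54. ]
grip s [ 396.9 -288.4   54. ]
collar t [591.2 311.6 208. ]
collar s [592.9 311.4 208. ]
tip t [589.8 309.4 235. ]
tip s [589.3 313.  235. ]
handle t [454.2 143.6 178. ]
handle s [453.1 145.  178. ]
[ 5.57795356e+02  1.52386856e+02 -2.00875959e-01] -11.509344659814655 [-0.4 -1.   0.5 -0.7  0.7  0.5 -1.5  0.9 -1.9 -1.  -0.1  0.7  1.4  0.3]
seat [590.1 311.1 208. ]
handle [453.8 142.9 178. ]
hinge [625.3 108.  178. ]
```

```bash
python3 - <<'E'
import numpy as np
from scipy.spatial.transform import Rotation as Ro
R=np.array([[4.47235400e-01,-8.94416269e-01,-1.86692308e-04],[-8.44218603e-01,-4.22203962e-01,3.30210182e-01],[-2.95424181e-01,-1.47524074e-01,-9.43907411e-01]])
t=np.array([-623.93170763,-44.77956978,381.31557699])
c=-R.T@t
Rt=Ro.from_euler('xyz',[-3.13990512e+00,9.60161361e-05,4.63821498e-01]).as_matrix()
p=np.array([279.33428268,-558.53370184,230.40891727])
print(c,'in tool',Rt.T@(c-p)); print('cam axes in tool (rows)',R@Rt)
E
```

```text
[ 353.89044303 -520.70755443  374.59678569] in tool [  83.58766369   -0.71900349 -144.19488682]
cam axes in tool (rows) [[-1.49484065e-04  9.99998863e-01 -1.50082634e-03]
 [-9.43939127e-01 -6.36555645e-04 -3.30118946e-01]
 [-3.30119526e-01  1.36734154e-03  9.43938149e-01]]
```

View pics/wrist0.png

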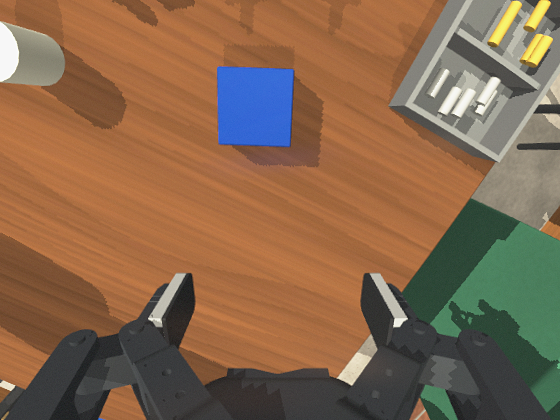

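```bash
cat > mv.py <<'E'
# usage: mv.py x y z yaw [tiltmatrix]; prints the shift/turn from current commanded pose; 'ok' commits
import sys,json,numpy as np,os
from scipy.spatial.transform import Rotation as Ro
def load():
    if os.path.exists('cmd.json'):
        d=json.load(open('cmd.json'));return np.array(d['p']),Ro.from_rotvec(d['r'])
    return np.array([279.583,-558.983,231.297]),Ro.from_euler('xyz',[np.pi,0,0.4638])
def save(p,r): json.dump(dict(p=list(map(float,p)),r=list(map(float,r.as_rotvec()))),open('cmd.json','w'))
def rel(P,Rr):
    p,r=load(); return r.inv().apply(np.array(P)-p), np.degrees((r.inv()*Rr).as_rotvec())
def commit(sh_m,turn_deg):
    p,r=load(); save(p+r.apply(np.array(sh_m)*1000), r*Ro.from_rotvec(np.radians(turn_deg)))
    p,r=load(); print('cmd',p.round(1),r.as_euler('xyz',degrees=True).round(2))
def down(yaw): return Ro.from_euler('xyz',[180,0,yaw],degrees=True)
E
python3 -c "
from mv import *
print(rel([427,-333,140],down(124.4)))"
```

```text
(array([ 232.93719588, -136.16295735,   91.297     ]), array([ 1.99976647e-31,  1.19802564e-14, -9.78262175e+01]))
```

Call:
{"name": "send_rows", "arguments": {
  "targets": [0.029,-0.017,0.011,0,0,-7,0.06,0.058,-0.034,0.023,0,0,-14,0.06,0.087,-0.051,0.034,0,0,-21,0.06,0.117,-0.068,0.046,0,0,-28,0.06,0.146,-0.085,0.057,0,0,-35,0.06,0.175,-0.102,0.068,0,0,-42,0.06,0.204,-0.119,0.08,0,0,-49,0.06,0.233,-0.136,0.091,0,0,-56,0.06],
  "newtons": 60
}}

```text
time: 2.02
tcp_pos: [427.8, -331.8, 140.0]
orientation: [3.141, 0.0, 1.447]
ft_force: [0.1, 0.2, 0.3]
gripper_width: 59.7
```

```bash
python3 -c "
from mv import *
commit([.233,-.136,.091],[0,0,-56])
print(rel([427,-333,140],down(124.4)))"
```

```text
cmd [ 427.1 -333.1  140.3] [180.     0.    82.57]
(array([ 0.09997814, -0.14319157,  0.297     ]), array([-4.96795775e-15,  9.75785028e-15, -4.18262175e+01]))
```

Call:
{"name": "send_rows", "arguments": {
  "targets": [0,0,0,0,0,-7,0.06,0,0,0,0,0,-14,0.06,0,0,0,0,0,-21,0.06,0,0,0,0,0,-28,0.06,0,0,0,0,0,-35,0.06,0,0,0,0,0,-41.8,0.06,0,0,0,0,0,-41.8,0.06,0,0,0,0,0,-41.8,0.06]
}}

```text
time: 2.68
tcp_pos: [427.0, -333.3, 140.3]
orientation: [3.141, -0.0, 2.167]
ft_force: [0.9, -0.3, -0.2]
gripper_width: 59.9
```

```bash
python3 -c "
from mv import *
commit([0,0,0],[0,0,-41.8])
from workcell import bot
import cv2,pickle
c=bot.capture('wrist');pickle.dump(c,open('w1.pkl','wb'));cv2.imwrite('pics/w1.png',c['img']);print(bot.observe()['joint_pos'].round(2),bot.observe()['tcp_pos'])
from h import *
for z in (0,): print(proj([[427,-333,30]],'',c))
"
```

```text
cmd [ 427.1 -333.1  140.3] [180.     0.   124.37]
[ 0.94  0.41 -0.46  1.87  0.23  0.91  0.96] [ 427.01254643 -333.3018753   140.27741845]
[[279.36418772 210.2174451 ]]
```

View pics/w1.png

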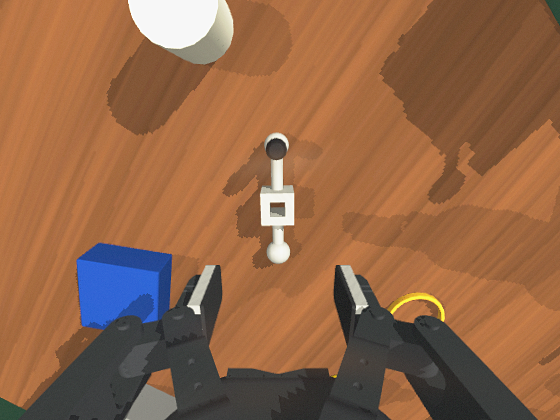

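```bash
python3 -c "
import cv2
a=cv2.imread('pics/w1.png');cv2.imwrite('pics/w1c.png',cv2.resize(a[125:275,235:325],None,fx=4,fy=4,interpolation=cv2.INTER_CUBIC))"
```

```text
(no output)
```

View pics/w1c.png

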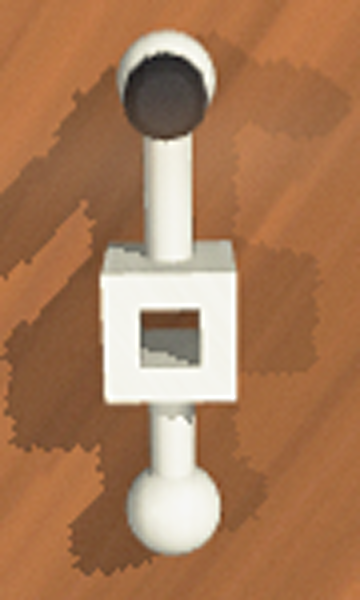

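```bash
python3 -c "
from mv import *; from h import *
import pickle
c=pickle.load(open('w1.pkl','rb'))
b=atz('',(277.2,208.9),30,c);l=atz('',(278.5,251.6),13.5,c);g=atz('',(276.2,148.7),54,c)
print(b,l,g,np.degrees(np.arctan2(*(g-l)[1::-1])))
print(rel([b[0],b[1],3],down(124.4)))
"
```

```text
[ 424.68245165 -333.05960553   30.        ] [ 454.2965768  -374.48960284   13.5       ] [ 392.44943057 -286.75884969   54.        ] 125.18251267473148
(array([  1.4292396,  -1.9865992, 137.297    ]), array([-7.43111775e-15,  8.15233908e-15, -2.62174618e-02]))
```

Call:
{"name": "send_rows", "arguments": {
  "targets": [0.001,-0.0015,0.03,0,0,-0.5,0.06,0.001,-0.0015,0.06,0,0,-0.5,0.06,0.001,-0.0015,0.09,0,0,-0.5,0.06,0.001,-0.0015,0.115,0,0,-0.5,0.06,0.001,-0.0015,0.13,0,0,-0.5,0.06,0.001,-0.0015,0.137,0,0,-0.5,0.06,0.001,-0.0015,0.137,0,0,-0.5,0.06,0.001,-0.0015,0.137,0,0,-0.5,0.045]
}}

```text
time: 3.4
tcp_pos: [425.7, -333.2, 3.7]
orientation: [3.142, 0.0, 2.178]
ft_force: [-0.1, -0.3, 0.5]
gripper_width: 49.4
```

Call:
{"name": "send_rows", "arguments": {
  "targets": [0,0,0,0,0,0,0.02,0,0,0,0,0,0,0.02,0,0,0,0,0,0,0.02,0,0,0,0,0,0,0.02,0,0,0,0,0,0,0.02,0,0,0,0,0,0,0.02,0,0,0,0,0,0,0.02,0,0,0,0,0,0,0.02],
  "newtons": 60
}}

```text
time: 4.07
tcp_pos: [426.3, -333.8, 4.8]
orientation: [3.141, 0.003, 2.179]
ft_force: [0.0, 1.5, 7.2]
gripper_width: 29.1
```

```bash
python3 -c "
from mv import *
commit([.001,-.0015,.137],[0,0,-.5])
from workcell import bot
import cv2,pickle
c=bot.capture('wrist');pickle.dump(c,open('w2.pkl','wb'));cv2.imwrite('pics/w2.png',c['img']);print(bot.observe()['joint_pos'].round(2),bot.observe()['tcp_pos'])
"
```

```text
cmd [ 425.3 -333.1    3.3] [-180.      0.    124.87]
[ 0.86  0.6  -0.38  1.97  0.36  0.63  0.86] [ 426.3491023  -333.73806335    4.84028725]
```

View pics/w2.png

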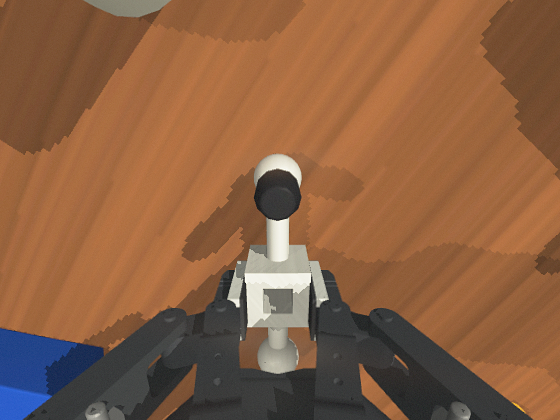

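Call:
{"name": "send_rows", "arguments": {
  "targets": [0,0,-0.015,0,0,0,0.02,0,0,-0.045,0,0,0,0.02,0,0,-0.08,0,0,0,0.02,0,0,-0.12,0,0,0,0.02,0,0,-0.16,0,0,0,0.02,0,0,-0.2,0,0,0,0.02,0,0,-0.23,0,0,0,0.02,0,0,-0.25,0,0,0,0.02]
}}

```text
time: 4.78
tcp_pos: [425.9, -333.5, 257.5]
orientation: [3.141, 0.005, 2.179]
ft_force: [1.5, -0.1, -2.4]
gripper_width: 29.2
```

```bash
python3 -c "
from mv import *
commit([0,0,-.25],[0,0,0])
print(rel([594,228,290],down(124.87)))
from workcell import bot
import cv2,pickle
c=bot.capture('scene');cv2.imwrite('pics/s2.png',c['img'])
from h import *
print(proj([426,-334,260],'scene'))
p=proj([426,-334,260],'scene')[0].astype(int)
cv2.imwrite('pics/s2c.png',cv2.resize(c['img'][p[1]-40:p[1]+50,p[0]-60:p[0]+60],None,fx=6,fy=6,interpolation=cv2.INTER_CUBIC))
"
```

```text
cmd [ 425.3 -333.1  253.3] [-180.      0.    124.87]
(array([363.92361255, 459.22493   , -36.703     ]), array([-7.49165028e-15,  8.16288315e-15,  3.78253817e-03]))
[[165.58467802 235.8292591 ]]
```

View pics/s2c.png

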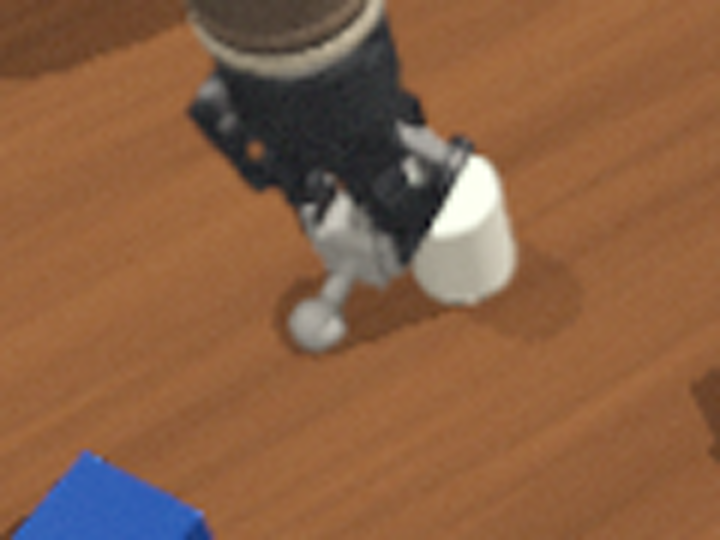

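Call:
{"name": "send_rows", "arguments": {
  "targets": [0.015,0.02,-0.01,0,0,0,0.02,0.035,0.044,-0.02,0,0,0,0.02,0.057,0.073,-0.03,0,0,0,0.02,0.08,0.102,-0.037,0,0,0,0.02,0.103,0.131,-0.037,0,0,0,0.02,0.126,0.16,-0.037,0,0,0,0.02,0.15,0.19,-0.037,0,0,0,0.02,0.174,0.219,-0.037,0,0,0,0.02]
}}

```text
time: 5.5
tcp_pos: [505.1, -63.5, 289.9]
orientation: [-3.141, 0.0, 2.179]
ft_force: [0.5, 0.5, -2.7]
gripper_width: 29.3
```

Call:
{"name": "send_rows", "arguments": {
  "targets": [0.024,0.03,0,0,0,0,0.02,0.048,0.06,0,0,0,0,0.02,0.072,0.09,0,0,0,0,0.02,0.096,0.121,0,0,0,0,0.02,0.12,0.152,0,0,0,0,0.02,0.145,0.183,0,0,0,0,0.02,0.17,0.214,0,0,0,0,0.02,0.19,0.24,0,0,0,0,0.02]
}}

```text
time: 6.17
tcp_pos: [593.3, 230.8, 289.4]
orientation: [-3.141, -0.001, 2.181]
ft_force: [0.5, 0.2, -3.1]
gripper_width: 29.2
```

```bash
cat > snap.py <<'E'
import sys,pickle,cv2
from workcell import bot
from h import *
cam,name=sys.argv[1:3]
c=bot.capture(cam);pickle.dump(c,open(name+'.pkl','wb'));cv2.imwrite(f'pics/{name}.png',c['img'])
s=bot.observe();print(s['time'],s['tcp_pos'].round(1),s['orientation'].round(3),s['ft_force'].round(1),s['joint_pos'].round(2),round(s['gripper_width'],1))
E
python3 -c "
from mv import *
commit([.174,.219,-.037],[0,0,0]);commit([.19,.24,0],[0,0,0])"
python3 snap.py wrist w3
```

```text
cmd [505.5 -65.2 290.3] [-180.      0.    124.87]
cmd [593.8 227.9 290.3] [-180.      0.    124.87]
6.2167 [593.  238.  289.2] [ 3.139 -0.005  2.187] [-0.9  5.6 -1.2] [ 0.03  0.49 -0.73  1.45  0.32  1.32 -0.1 ] 28.8
```

View pics/w3.png

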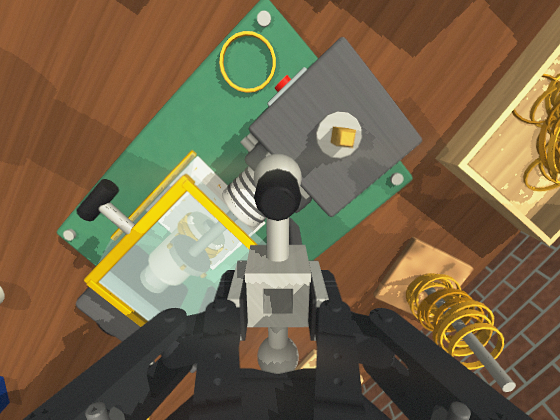

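```bash
python3 snap.py wrist w4; python3 -c "
import cv2
for n in ('w3','w4'):
  a=cv2.imread(f'pics/{n}.png');cv2.imwrite(f'pics/{n}c.png',cv2.resize(a[100:170,300:380],None,fx=8,fy=8,interpolation=cv2.INTER_CUBIC))"
```

```text
6.2667 [592.3 235.  289. ] [ 3.141 -0.005  2.187] [ 0.3  0.3 -3.5] [ 0.04  0.49 -0.72  1.45  0.32  1.32 -0.09] 28.8
```

View pics/w4c.png

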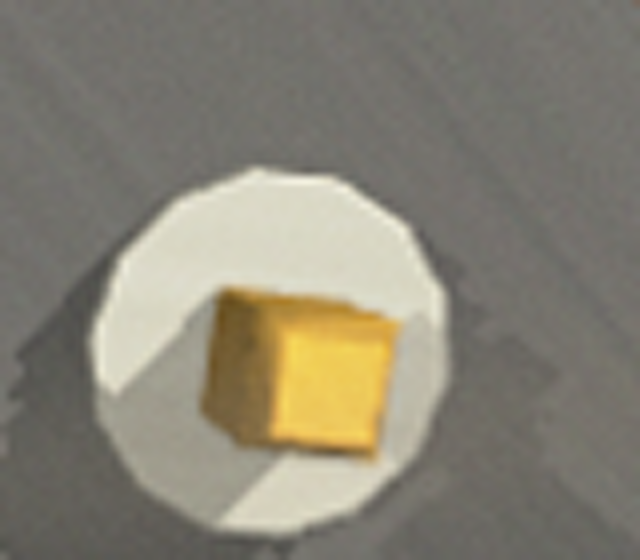

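```bash
python3 -c "
import cv2
a=cv2.imread('pics/w4.png');cv2.imwrite('pics/w4d.png',cv2.resize(a[235:375,220:340],None,fx=5,fy=5,interpolation=cv2.INTER_CUBIC))"
python3 - <<'E'
from mv import *;from h import *;import pickle
from scipy.spatial.transform import Rotation as Ro
c=pickle.load(open('w4.pkl','rb'))
z=lambda x,y:(300+x/8-.4,100+y/8-.4)
q=[atz('',z(*p),235,c) for p in [(283,333),(395,342),(380,447),(275,440)]]
print(np.round(q,1),np.mean(q,0))
for i in range(4):
    d=q[(i+1)%4]-q[i];print(np.linalg.norm(d).round(1),np.degrees(np.arctan2(d[1],d[0])).round(1)%90)
print('collar',atz('',z(270,350),208,c))
print(-np.array(c['R']).T@c['t'])
# tool pose implied by camera
Rc=np.array([[0,1,0],[-.94394,0,-.33012],[-.33012,0,.94394]]); Rt=np.array(c['R']).T@Rc
print(Ro.from_matrix(Rt).as_euler('xyz',degrees=True), 'tcp', -np.array(c['R']).T@c['t']-Rt@np.array([83.59,-.72,-144.19]))
E
```

```text
[[583.8 313.7 235. ]
 [591.8 318.5 235. ]
 [596.2 311.1 235. ]
 [588.8 306.4 235. ]] [590.16390422 312.4116276  235.        ]
9.3 31.1
8.6 31.1
8.8 31.80000000000001
8.7 34.2
collar [589.45120345 312.69539837 208.        ]
[542.49931416 306.51758312 433.67179372]
[179.94465334  -0.32362699 125.28792538] tcp [591.01824677 239.4486677  289.0125728 ]
```

View pics/w4d.png

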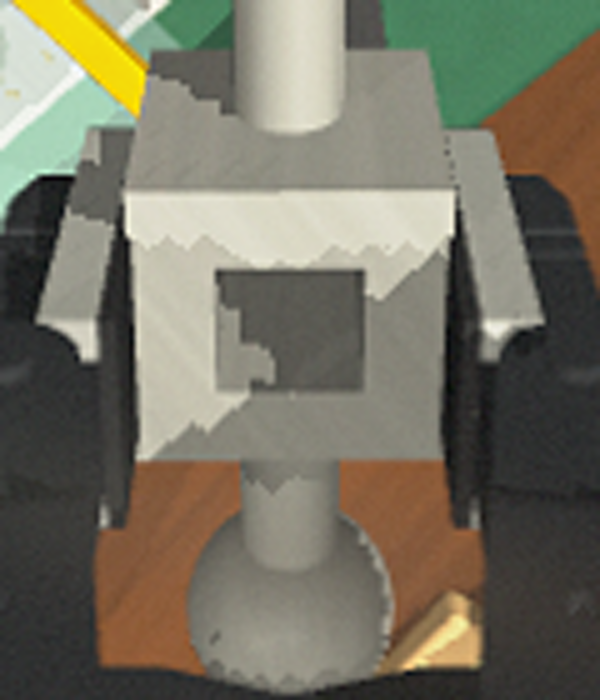

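```bash
python3 - <<'E'
from h import *;import pickle
c=pickle.load(open('w4.pkl','rb'))
Rc=np.array([[0,1,0],[-.94394,0,-.33012],[-.33012,0,.94394]]);ct=np.array([83.59,-.72,-144.19])
def tool(p,zt):
    q=cv2.undistortPoints(np.array([[p]],float),c['camera_matrix'],np.array(c['distortion']))[0,0]
    d=Rc.T@np.array([q[0],q[1],1]); return ct+d*(zt-ct[2])/d[2]
f=lambda x,y:(220+x/5-.4,235+y/5-.4)
for zt in(-23,-25.2,-27):
    print(zt,tool(f(290.5,329),zt).round(2),(tool(f(363,330),zt)-tool(f(217,330),zt)).round(2),(tool(f(290,270),zt)-tool(f(290,390),zt)).round(2),
     (tool(f(453,190),zt)-tool(f(125,190),zt)).round(2),(tool(f(290,190),zt)-tool(f(290,460),zt)).round(2))
print('fingertip pads', tool(f(70,325),0),tool(f(90,340),0))
E
```

```text
-23 [ -3.17  -0.59 -23.  ] [-0.   14.11  0.  ] [13.83 -0.    0.  ] [ 0.   30.51  0.  ] [ 3.107e+01 -1.000e-02  0.000e+00]
-25.2 [ -1.6  -0.6 -25.2] [-0.   13.85  0.  ] [13.58 -0.    0.  ] [ 0.   29.95 -0.  ] [ 3.051e+01 -1.000e-02  0.000e+00]
-27 [ -0.31  -0.6  -27.  ] [-0.   13.65 -0.  ] [13.37 -0.    0.  ] [ 0.  29.5  0. ] [ 3.005e+01 -1.000e-02  0.000e+00]
fingertip pads [-19.160206   -25.92031809   0.        ] [-21.20915308 -23.71485825   0.        ]
```

```bash
python3 -c "
import cv2
a=cv2.imread('pics/w4.png');cv2.imwrite('pics/w4e.png',cv2.resize(a[145:275,235:325],None,fx=5,fy=5,interpolation=cv2.INTER_CUBIC))"
python3 - <<'E'
from h import *;import pickle
c=pickle.load(open('w4.pkl','rb'))
Rc=np.array([[0,1,0],[-.94394,0,-.33012],[-.33012,0,.94394]]);ct=np.array([83.59,-.72,-144.19])
def pt(X): 
    return cv2.projectPoints(np.array(X,float).reshape(-1,3),cv2.Rodrigues(Rc)[0],-Rc@ct,c['camera_matrix'],np.array(c['distortion']))[0][:,0]
# hub pose x0, hb (tool z of underside)
for x0 in(-2,0):
  for hb in (3,5,7):
    P=[(x0,-.6,hb-30),(x0-15,-.6,hb-30),(x0+15,-.6,hb-30),(x0+15,-.6,hb-20),(x0+15,-15.6,hb-30),(x0+15,14.4,hb-30),(x0-50,-.6,hb-13.5),(x0+55,-.6,hb-54),(x0+55+8.5,-.6,hb-54),(x0+46.5,-.6,hb-54),(x0+15,-.6,hb)]
    print(x0,hb,pt(P).round(1).tolist())
E
```

```text
-2 3 [[277.7, 303.4], [277.7, 329.1], [277.7, 275.6], [277.7, 264.7], [244.5, 275.6], [310.9, 275.6], [277.6, 357.7], [277.8, 208.0], [277.8, 182.7], [277.8, 231.8], [277.7, 246.7]]
-2 5 [[277.7, 300.9], [277.7, 326.3], [277.7, 273.3], [277.7, 262.7], [244.9, 273.3], [310.5, 273.3], [277.6, 355.1], [277.8, 206.1], [277.8, 181.3], [277.8, 229.5], [277.7, 245.2]]
-2 7 [[277.7, 298.4], [277.7, 323.6], [277.7, 271.1], [277.7, 260.8], [245.4, 271.1], [310.0, 271.1], [277.6, 352.5], [277.8, 204.3], [277.8, 180.0], [277.8, 227.4], [277.7, 243.6]]
0 3 [[277.7, 299.8], [277.7, 325.8], [277.7, 271.7], [277.7, 261.1], [244.3, 271.7], [311.1, 271.7], [277.6, 355.1], [277.8, 202.1], [277.8, 176.6], [277.8, 226.3], [277.7, 243.4]]
0 5 [[277.7, 297.3], [277.7, 323.0], [277.7, 269.5], [277.7, 259.1], [244.8, 269.4], [310.6, 269.4], [277.6, 352.5], [277.8, 200.4], [277.8, 175.3], [277.8, 224.1], [277.7, 241.9]]
0 7 [[277.7, 294.8], [277.7, 320.3], [277.7, 267.3], [277.7, 257.2], [245.2, 267.3], [310.2, 267.3], [277.6, 349.9], [277.8, 198.7], [277.8, 174.0], [277.8, 222.1], [277.7, 240.4]]
```

View pics/w4e.png

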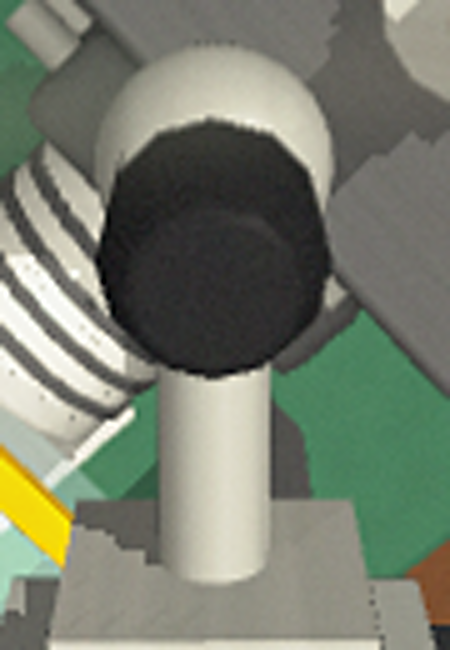

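```bash
python3 -c "
from mv import *
print(rel([590,313.6,250],down(122)))"
```

```text
(array([72.43809823, 45.88683279, 40.297     ]), array([-7.28563089e-15,  7.99733679e-15,  2.87378254e+00]))
```

Call:
{"name": "send_rows", "arguments": {
  "targets": [0.012,0.008,0,0,0,1,0.02,0.03,0.019,0,0,0,2,0.02,0.05,0.032,0.006,0,0,2.9,0.02,0.064,0.041,0.014,0,0,2.9,0.02,0.07,0.0445,0.022,0,0,2.9,0.02,0.0724,0.0459,0.03,0,0,2.9,0.02,0.0724,0.0459,0.036,0,0,2.9,0.02,0.0724,0.0459,0.04,0,0,2.9,0.02]
}}

```text
time: 6.93
tcp_pos: [590.2, 311.7, 248.8]
orientation: [-3.14, 0.001, 2.128]
ft_force: [1.3, -0.2, -2.1]
gripper_width: 28.9
```

```bash
python3 -c "
from mv import *
commit([.0724,.0459,.04],[0,0,2.9])"
python3 snap.py scene s5; python3 snap.py wrist w5; python3 -c "
import cv2
a=cv2.imread('pics/s5.png');cv2.imwrite('pics/s5c.png',cv2.resize(a[130:210,320:420],None,fx=8,fy=7.5,interpolation=cv2.INTER_CUBIC))"
```

```text
cmd [590.  313.6 250.3] [180.     0.   121.97]
6.9833 [590.3 311.4 248.4] [-3.139e+00  1.000e-03  2.127e+00] [-0.7 -0.4 -4.4] [-0.11  0.57 -0.7   1.42  0.37  1.28 -0.28] 28.7
7.0333 [590.4 311.5 249.2] [-3.140e+00  1.000e-03  2.127e+00] [ 0.2  0.1 -3.6] [-0.11  0.57 -0.7   1.42  0.37  1.29 -0.28] 29.1
```

View pics/s5c.png

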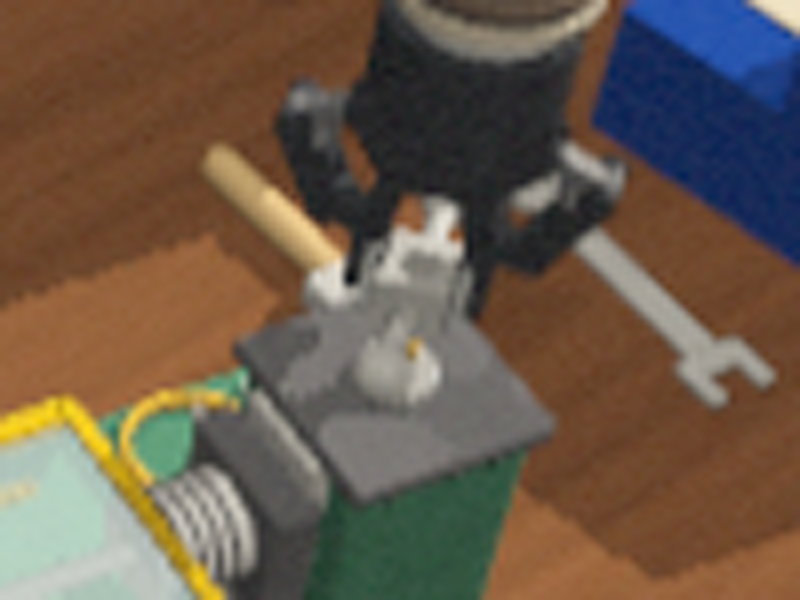

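View pics/w5.png

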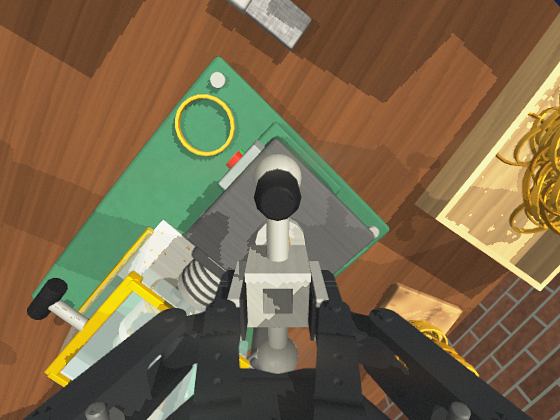

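```bash
python3 -c "
import cv2
a=cv2.imread('pics/w5.png');cv2.imwrite('pics/w5c.png',cv2.resize(a[190:330,220:340],None,fx=5,fy=5,interpolation=cv2.INTER_CUBIC))"
python3 - <<'E'
from h import *;import pickle
c=pickle.load(open('w5.pkl','rb'))
from scipy.spatial.transform import Rotation as Ro
for s in [(590.4,311.8),(590.2,312.4),(590.4,311)]:
    a=np.radians(32);u=np.array([np.cos(a),np.sin(a)]);v=np.array([-u[1],u[0]])
    P=[(*(np.array(s)+h*(i*u+j*v)),z) for z,h in((235,4.2),(230,6),(208,6)) for i,j in((1,1),(1,-1),(-1,-1),(-1,1))]
    print(s,((proj(P,'',c)-[220,190]+.4)*5).round(0).tolist())
    print('collar',((proj([(s[0]+17*np.cos(t),s[1]+17*np.sin(t),208) for t in np.radians([32,122,212,302])],'',c)-[220,190]+.4)*5).round(0).tolist())
E
```

```text
(590.4, 311.8) [[341.0, 330.0], [340.0, 393.0], [270.0, 393.0], [270.0, 330.0], [355.0, 298.0], [353.0, 385.0], [256.0, 385.0], [255.0, 298.0], [349.0, 225.0], [348.0, 306.0], [260.0, 306.0], [260.0, 225.0]]
collar [[429.0, 266.0], [304.0, 149.0], [179.0, 266.0], [304.0, 376.0]]
(590.2, 312.4) [[342.0, 326.0], [341.0, 388.0], [271.0, 388.0], [271.0, 326.0], [356.0, 293.0], [355.0, 381.0], [258.0, 381.0], [257.0, 293.0], [350.0, 221.0], [349.0, 302.0], [261.0, 302.0], [261.0, 221.0]]
collar [[430.0, 262.0], [305.0, 144.0], [180.0, 262.0], [305.0, 372.0]]
(590.4, 311) [[337.0, 335.0], [337.0, 398.0], [267.0, 398.0], [266.0, 335.0], [351.0, 303.0], [350.0, 390.0], [253.0, 390.0], [252.0, 303.0], [345.0, 230.0], [344.0, 310.0], [257.0, 310.0], [256.0, 230.0]]
collar [[426.0, 270.0], [301.0, 154.0], [176.0, 270.0], [301.0, 381.0]]
```

View pics/w5c.png

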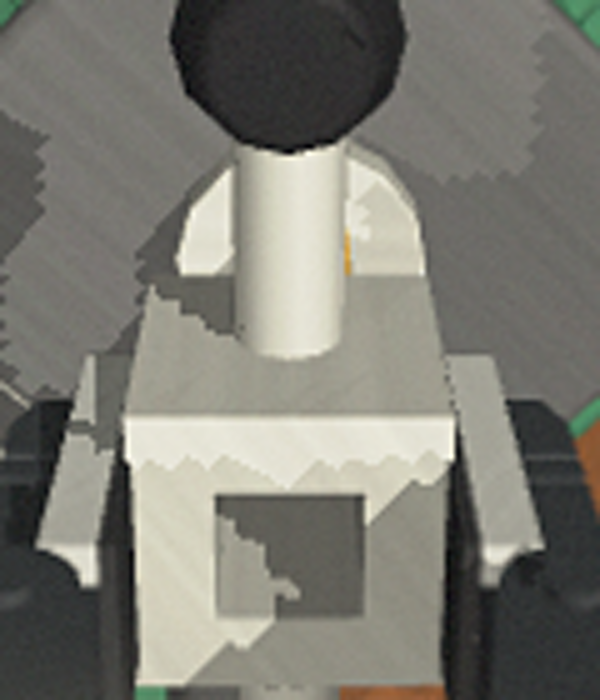

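Call:
{"name": "send_rows", "arguments": {
  "targets": [0.0008,0.0003,0,0,0,0,0.02,0.0015,0.0005,0.001,0,0,0,0.02,0.0015,0.0005,0.002,0,0,0,0.02,0.0015,0.0005,0.003,0,0,0,0.02,0.0015,0.0005,0.004,0,0,0,0.02,0.0015,0.0005,0.005,0,0,0,0.02,0.0015,0.0005,0.005,0,0,0,0.02,0.0015,0.0005,0.005,0,0,0,0.02]
}}

```text
time: 7.7
tcp_pos: [589.7, 315.1, 245.2]
orientation: [-3.141, 0.0, 2.129]
ft_force: [0.5, -0.5, -3.1]
gripper_width: 29.1
```

```bash
python3 -c "
from mv import *
commit([.0015,.0005,.005],[0,0,0])
from workcell import bot
s=bot.observe();t=s['tcp_pos'];r=Ro.from_euler('xyz',s['orientation'])
print(t,np.degrees(s['orientation']),'bore bottom',t+r.apply([-1.8,-.6,5]),s['ft_force'],'needed tool shift',r.inv().apply(np.array([590.3,311.8,208])-t-r.apply([-1.8,-.6,5])))"
```

```text
cmd [589.7 315.1 245.3] [-180.     -0.    121.97]
[589.65855338 315.07890882 245.2016479 ] [-1.79993735e+02  4.51915119e-03  1.21973972e+02] bore bottom [590.1024863  313.23364466 240.20185553] [ 0.46524464 -0.5057252  -3.07538882] needed tool shift [-1.31819494 -0.58809364 32.2020241 ]
```

Call:
{"name": "send_rows", "arguments": {
  "targets": [-0.0013,-0.0006,0,0,0,0,0.02,-0.0013,-0.0006,0.001,0,0,0,0.02,-0.0013,-0.0006,0.003,0,0,0,0.02,-0.0013,-0.0006,0.005,0,0,0,0.02,-0.0013,-0.0006,0.007,0,0,0,0.02,-0.0013,-0.0006,0.009,0,0,0,0.02,-0.0013,-0.0006,0.011,0,0,0,0.02,-0.0013,-0.0006,0.012,0,0,0,0.02]
}}

```text
time: 8.37
tcp_pos: [590.6, 313.3, 234.2]
orientation: [3.14, 0.001, 2.128]
ft_force: [-1.0, -3.9, 8.0]
gripper_width: 29.0
```

```bash
cat > st.py <<'E'
from mv import *
import sys
a=eval(sys.argv[1])
if a: commit(*a)
from workcell import bot
s=bot.observe();t=s['tcp_pos'];r=Ro.from_euler('xyz',s['orientation'])
print(t.round(2),np.degrees(s['orientation']).round(2),'F',s['ft_force'].round(2),'M',s['ft_torque'].round(2),'bore bottom',(t+r.apply([-1.8,-.6,5])).round(2),s['time'])
E
python3 st.py "[[-.0013,-.0006,.012],[0,0,0]]"
```

```text
cmd [589.8 313.7 233.3] [-180.     -0.    121.97]
[590.55 313.26 234.24] [1.7993e+02 7.0000e-02 1.2193e+02] F [-0.98 -3.89  7.99] M [-0.89  0.21 -0.  ] bore bottom [591.   311.41 229.24] 8.3667
```

Call:
{"name": "send_rows", "arguments": {
  "targets": [-0.0005,0,0,0,0,0,0.02,-0.001,0,0,0,0,0,0.02,-0.001,0,0.001,0,0,0,0.02,-0.001,0,0.002,0,0,0,0.02,-0.001,0,0.003,0,0,0,0.02,-0.001,0,0.004,0,0,0,0.02,-0.001,0,0.005,0,0,0,0.02,-0.001,0,0.005,0,0,0,0.02]
}}

```text
time: 9.03
tcp_pos: [590.5, 312.2, 227.6]
orientation: [-3.141, 0.001, 2.128]
ft_force: [2.0, -2.6, -2.4]
gripper_width: 29.2
```

```bash
python3 st.py "[[-.001,0,.005],[0,0,0]]"
```

```text
cmd [590.4 312.8 228.3] [-180.     -0.    121.97]
[590.53 312.24 227.55] [-1.7995e+02  3.0000e-02  1.2195e+02] F [ 1.99 -2.58 -2.44] M [-0.53 -0.53 -0.03] bore bottom [590.97 310.39 222.55] 9.0333
```

Call:
{"name": "send_rows", "arguments": {
  "targets": [-0.0005,0,0.001,0,0,0,0.02,-0.0005,0,0.003,0,0,0,0.02,-0.0005,0,0.005,0,0,0,0.02,-0.0005,0,0.007,0,0,0,0.02,-0.0005,0,0.009,0,0,0,0.02,-0.0005,0,0.011,0,0,0,0.02,-0.0005,0,0.012,0,0,0,0.02,-0.0005,0,0.012,0,0,0,0.02]
}}

```text
time: 9.7
tcp_pos: [590.7, 312.2, 215.9]
orientation: [-3.141, 0.0, 2.129]
ft_force: [2.7, -3.2, -3.4]
gripper_width: 29.1
```

```bash
python3 st.py "[[-.0005,0,.012],[0,0,0]]"
```

```text
cmd [590.6 312.4 216.3] [-180.     -0.    121.97]
[590.65 312.22 215.85] [-1.7998e+02  1.0000e-02  1.2197e+02] F [ 2.65 -3.23 -3.36] M [-0.54 -0.56 -0.01] bore bottom [591.09 310.38 210.85] 9.7
```

Nearly home; press down gently until the collar resists.

Call:
{"name": "send_rows", "arguments": {
  "targets": [0,0,0.001,0,0,0,0.02,0,0,0.002,0,0,0,0.02,0,0,0.003,0,0,0,0.02,0,0,0.0035,0,0,0,0.02,0,0,0.004,0,0,0,0.02,0,0,0.0045,0,0,0,0.02,0,0,0.005,0,0,0,0.02,0,0,0.005,0,0,0,0.02]
}}

```text
time: 10.37
tcp_pos: [590.8, 312.3, 212.9]
orientation: [3.141, 0.001, 2.129]
ft_force: [-0.6, -6.3, 10.0]
gripper_width: 29.0
```

```bash
python3 st.py "[[0,0,.005],[0,0,0]]"
```

```text
cmd [590.6 312.4 211.3] [-180.     -0.    121.97]
[590.79 312.35 212.91] [1.7994e+02 5.0000e-02 1.2196e+02] F [-0.63 -6.35  9.96] M [-1.41  0.22 -0.02] bore bottom [591.24 310.5  207.91] 10.3667
```

Call:
{"name": "send_rows", "arguments": {
  "targets": [0,0,-0.001,0,0,0,0.03,0,0,-0.0015,0,0,0,0.04,0,0,-0.0015,0,0,0,0.05,0,0,-0.0015,0,0,0,0.06,0,0,-0.0015,0,0,0,0.06,0,0,-0.0015,0,0,0,0.06,0,0,-0.0015,0,0,0,0.06,0,0,-0.004,0,0,0,0.06]
}}

```text
time: 11.03
tcp_pos: [590.3, 312.3, 214.8]
orientation: [-3.141, -0.0, 2.129]
ft_force: [-0.9, 0.2, -0.1]
gripper_width: 60.2
```

```bash
python3 st.py "[[0,0,-.004],[0,0,0]]"; python3 -c "
from mv import *
m=np.radians(-11.51);O=np.array([557.8,152.4])
f=lambda x,y:O+np.array([np.cos(m)*x-np.sin(m)*y,np.sin(m)*x+np.cos(m)*y])
print(f(-100,-30),f(-12.5,-30))
p,r=load();print(rel([*p[:2],330],down(121.97)))"
```

```text
cmd [590.6 312.4 215.3] [-180.     -0.    121.97]
[590.35 312.32 214.76] [-1.7994e+02 -1.0000e-02  1.2198e+02] F [-0.86  0.22 -0.07] M [ 0.03  0.05 -0.04] bore bottom [590.78 310.47 209.76] 11.0333
[453.82484184 142.95719925] [539.56520752 125.4975402 ]
(array([ 5.29273999e-14, -3.85558377e-14, -1.14703000e+02]), array([-2.62767711e-14, -2.64375847e-14,  3.78253817e-03]))
```

Call:
{"name": "send_rows", "arguments": {
  "targets": [0,0,-0.006,0,0,0,0.06,0,0,-0.015,0,0,0,0.06,0,0,-0.03,0,0,0,0.06,0,0,-0.05,0,0,0,0.06,0,0,-0.075,0,0,0,0.06,0,0,-0.1,0,0,0,0.06,0,0,-0.115,0,0,0,0.06,0,0,-0.115,0,0,0,0.06]
}}

```text
time: 11.7
tcp_pos: [591.5, 313.7, 335.7]
orientation: [3.134, -0.0, 2.129]
ft_force: [-0.2, -0.6, 0.8]
gripper_width: 59.8
```

```bash
python3 st.py "[[0,0,-.115],[0,0,0]]";python3 snap.py wrist w6; python3 -c "
from mv import *
print(rel([453.8,143,290],down(168.5)))"
```

```text
cmd [590.6 312.4 330.3] [-180.     -0.    121.97]
[591.5  313.72 335.74] [179.59  -0.   121.97] F [-0.16 -0.64  0.81] M [ 0.04 -0.03 -0.04] bore bottom [591.97 311.89 330.73] 11.7
11.75 [591.1 313.2 333.4] [3.137 0.    2.129] [-0.9  1.4 -0.1] [-0.12  0.52 -0.71  1.3   0.33  1.44 -0.25] 60.0
(array([ -71.25883032, -205.79025793,   40.297     ]), array([-1.40816170e-14, -2.99396614e-14, -4.65262175e+01]))
```

View pics/w6.png

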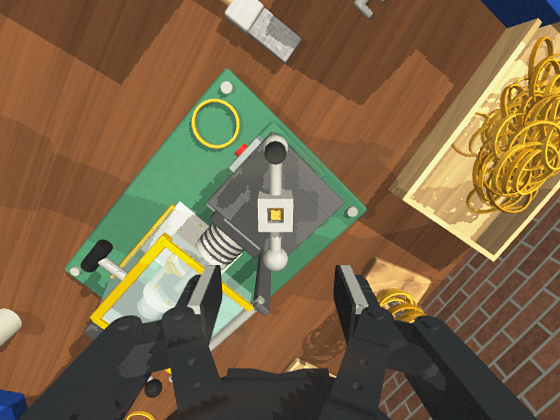

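Call:
{"name": "send_rows", "arguments": {
  "targets": [-0.006,-0.018,0,0,0,-5,0.065,-0.016,-0.046,0.002,0,0,-11,0.065,-0.027,-0.078,0.008,0,0,-18,0.065,-0.038,-0.11,0.015,0,0,-25,0.065,-0.049,-0.142,0.024,0,0,-32,0.065,-0.06,-0.174,0.032,0,0,-39,0.065,-0.067,-0.195,0.038,0,0,-44,0.065,-0.071,-0.206,0.04,0,0,-46.5,0.065]
}}

```text
time: 12.42
tcp_pos: [451.1, 140.1, 288.6]
orientation: [-3.138, -0.002, 2.943]
ft_force: [0.2, -0.8, -0.6]
gripper_width: 64.8
```

Call:
{"name": "send_rows", "arguments": {
  "targets": [0,0,0,0,0,0,0.065,0,0,0,0,0,0,0.065,0,0,0,0,0,0,0.065,0,0,0,0,0,0,0.065,0,0,0,0,0,0,0.065,0,0,0,0,0,0,0.065,0,0,0,0,0,0,0.065,0,0,0,0,0,0,0.065]
}}

```text
time: 13.08
tcp_pos: [453.5, 143.5, 290.2]
orientation: [3.141, -0.0, 2.941]
ft_force: [-1.0, 0.5, 0.2]
gripper_width: 65.3
```

```bash
python3 st.py "[[-.071,-.206,.04],[0,0,-46.5]]";python3 snap.py wrist w7;python3 snap.py scene s7; python3 -c "
import cv2
a=cv2.imread('pics/s7.png');cv2.imwrite('pics/s7c.png',cv2.resize(a[130:230,300:420],None,fx=6.5,fy=6,interpolation=cv2.INTER_CUBIC))
from h import *;import pickle
c=pickle.load(open('w7.pkl','rb'))
print(proj([[453.8,143,187],[453.8,143,178]],'',c))"
```

```text
cmd [453.5 143.1 290.3] [-180.     -0.    168.47]
[453.5  143.49 290.2 ] [ 1.7999e+02 -2.0000e-02  1.6850e+02] F [-0.98  0.53  0.18] M [-0.   -0.02  0.01] bore bottom [455.15 142.54 285.2 ] 13.0833
13.1333 [453.5 143.4 290.2] [ 3.141 -0.     2.941] [-0.5  0.1  0.4] [ 0.42  0.21 -0.95  1.82  0.19  1.21  0.79] 64.7
13.1833 [453.5 143.3 290.2] [ 3.142 -0.     2.941] [-0.6 -0.2  0.4] [ 0.42  0.21 -0.95  1.82  0.19  1.21  0.79] 65.0
[[277.73147254 214.56616058]
 [277.73795083 211.28848093]]
```

View pics/w7.png

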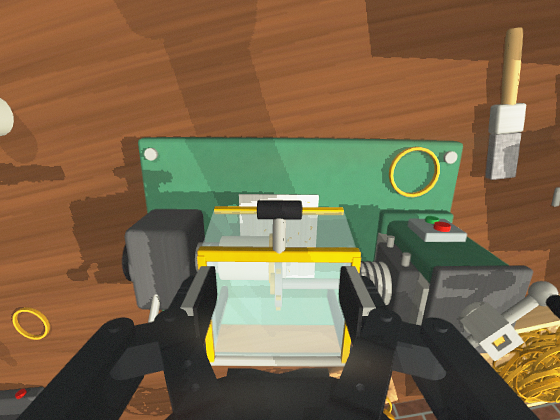

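View pics/s7c.png

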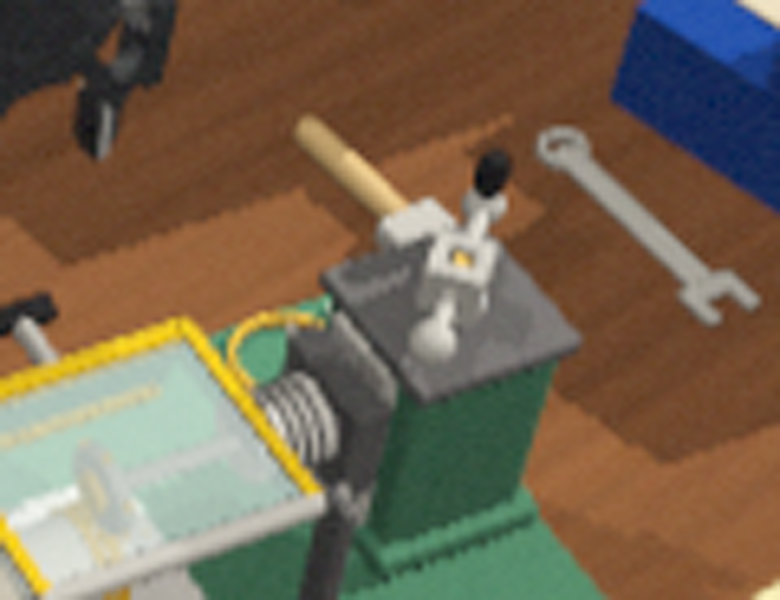

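Call:
{"name": "send_rows", "arguments": {
  "targets": [0.0005,0.0005,0.02,0,0,0,0.065,0.0005,0.0005,0.045,0,0,0,0.065,0.0005,0.0005,0.075,0,0,0,0.065,0.0005,0.0005,0.1,0,0,0,0.065,0.0005,0.0005,0.118,0,0,0,0.065,0.0005,0.0005,0.128,0,0,0,0.065,0.0005,0.0005,0.133,0,0,0,0.065,0.0005,0.0005,0.133,0,0,0,0.065]
}}

```text
time: 13.85
tcp_pos: [452.9, 143.7, 156.9]
orientation: [-3.141, -0.001, 2.941]
ft_force: [-0.1, -0.8, 0.2]
gripper_width: 65.1
```

Call:
{"name": "send_rows", "arguments": {
  "targets": [0,0,0,0,0,0,0.03,0,0,0,0,0,0,0.03,0,0,0,0,0,0,0.03,0,0,0,0,0,0,0.03,0,0,0,0,0,0,0.03,0,0,0,0,0,0,0.03,0,0,0,0,0,0,0.03,0,0,0,0,0,0,0.03],
  "newtons": 40
}}

```text
time: 14.52
tcp_pos: [454.1, 144.9, 158.7]
orientation: [3.14, 0.003, 2.941]
ft_force: [-1.2, 2.7, 8.0]
gripper_width: 39.4
```

```bash
python3 st.py "[[.0005,.0005,.133],[0,0,0]]";python3 snap.py wrist w8
```

```text
cmd [453.1 143.7 157.3] [-180.     -0.    168.47]
[454.07 144.9  158.74] [1.7988e+02 1.5000e-01 1.6849e+02] F [-1.16  2.68  7.97] M [ 0.72  0.15 -0.  ] bore bottom [455.73 143.96 153.75] 14.5167
14.5667 [454.  144.9 158.7] [3.140e+00 3.000e-03 2.941e+00] [-0.6  3.4  7.2] [ 0.32  0.37 -0.88  1.99  0.36  0.94  0.62] 39.2
```

View pics/w8.png

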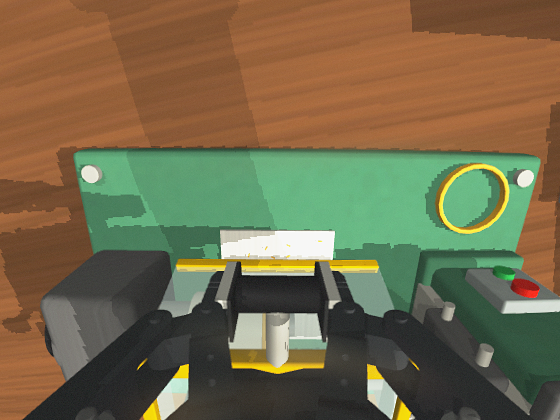

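Call:
{"name": "send_rows", "arguments": {
  "targets": [-0.0006,0.001,-0.0045,0,0,0,0.03,-0.0008,0.0013,-0.0106,0,0,0,0.03,-0.0014,0.0013,-0.0182,0,0,0,0.03,-0.0023,0.0013,-0.0258,0,0,0,0.03,-0.0035,0.0013,-0.0333,0,0,0,0.03,-0.0051,0.0013,-0.0408,0,0,0,0.03,-0.007,0.0013,-0.0482,0,0,0,0.03,-0.0092,0.0013,-0.0555,0,0,0,0.03]
}}

```text
time: 15.23
tcp_pos: [462.6, 143.1, 213.6]
orientation: [3.142, 0.0, 2.94]
ft_force: [4.5, 3.5, -6.3]
gripper_width: 39.6
```

```bash
python3 st.py "[[-.0092,.0013,-.0555],[0,0,0]]"; python3 -c "
import numpy as np
t=np.radians([18,21,24,27,30,33,36,39,42,45,48,51,54,56,58,59.2,60]);print(np.c_[np.degrees(t),-.175*(np.cos(t[0])-np.cos(t)),-.175*(np.sin(t)-np.sin(t[0]))].round(4))"
```

```text
cmd [462.4 143.1 212.8] [-180.     -0.    168.47]
[462.61 143.05 213.63] [1.8000e+02 2.0000e-02 1.6847e+02] F [ 4.46  3.54 -6.31] M [ 0.62 -0.45 -0.07] bore bottom [464.26 142.11 208.63] 15.2333
[[ 1.80e+01 -0.00e+00 -0.00e+00]
 [ 2.10e+01 -3.10e-03 -8.60e-03]
 [ 2.40e+01 -6.60e-03 -1.71e-02]
 [ 2.70e+01 -1.05e-02 -2.54e-02]
 [ 3.00e+01 -1.49e-02 -3.34e-02]
 [ 3.30e+01 -1.97e-02 -4.12e-02]
 [ 3.60e+01 -2.49e-02 -4.88e-02]
 [ 3.90e+01 -3.04e-02 -5.61e-02]
 [ 4.20e+01 -3.64e-02 -6.30e-02]
 [ 4.50e+01 -4.27e-02 -6.97e-02]
 [ 4.80e+01 -4.93e-02 -7.60e-02]
 [ 5.10e+01 -5.63e-02 -8.19e-02]
 [ 5.40e+01 -6.36e-02 -8.75e-02]
 [ 5.60e+01 -6.86e-02 -9.10e-02]
 [ 5.80e+01 -7.37e-02 -9.43e-02]
 [ 5.92e+01 -7.68e-02 -9.62e-02]
 [ 6.00e+01 -7.89e-02 -9.75e-02]]
```

Call:
{"name": "send_rows", "arguments": {
  "targets": [-0.0031,0,-0.0086,0,0,0,0.03,-0.0066,0,-0.0171,0,0,0,0.03,-0.0105,0,-0.0254,0,0,0,0.03,-0.0149,0,-0.0334,0,0,0,0.03,-0.0197,0,-0.0412,0,0,0,0.03,-0.0249,0,-0.0488,0,0,0,0.03,-0.0304,0,-0.0561,0,0,0,0.03,-0.0364,0,-0.063,0,0,0,0.03]
}}

```text
time: 15.9
tcp_pos: [498.0, 135.5, 276.3]
orientation: [-3.141, -0.001, 2.94]
ft_force: [-0.1, 1.5, -5.7]
gripper_width: 39.2
```

```bash
python3 st.py "[[-.0364,0,-.063],[0,0,0]]"; python3 snap.py wrist w9
```

```text
cmd [498.  135.9 275.8] [-180.     -0.    168.47]
[498.02 135.51 276.28] [-1.7995e+02 -6.0000e-02  1.6848e+02] F [-0.09  1.46 -5.73] M [ 0.41  0.34 -0.09] bore bottom [499.65 134.56 271.28] 15.9
15.95 [499.2 135.3 277.4] [-3.141 -0.     2.939] [-3.4 -0.2 -0.9] [ 0.38  0.31 -0.91  1.75  0.26  1.21  0.77] 39.3
```

View pics/w9.png

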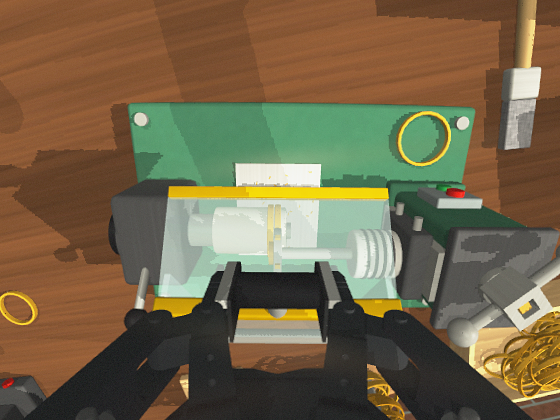

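Guard is lifting as planned, still held. Continue from 42° to 60°.

Call:
{"name": "send_rows", "arguments": {
  "targets": [-0.0063,0,-0.0067,0,0,0,0.03,-0.0129,0,-0.013,0,0,0,0.03,-0.0199,0,-0.0189,0,0,0,0.03,-0.0272,0,-0.0245,0,0,0,0.03,-0.0322,0,-0.028,0,0,0,0.03,-0.0373,0,-0.0313,0,0,0,0.03,-0.0404,0,-0.0332,0,0,0,0.03,-0.0425,0,-0.0345,0,0,0,0.03]
}}

```text
time: 16.62
tcp_pos: [539.9, 126.7, 310.3]
orientation: [-3.141, -0.0, 2.94]
ft_force: [-4.0, -4.3, -2.6]
gripper_width: 39.3
```

Call:
{"name": "send_rows", "arguments": {
  "targets": [0,0,0,0,0,0,0.03,0,0,0,0,0,0,0.03,0,0,0,0,0,0,0.03,0,0,0,0,0,0,0.03,0,0,0,0,0,0,0.03,0,0,0,0,0,0,0.03,0,0,0,0,0,0,0.03,0,0,0,0,0,0,0.03]
}}

```text
time: 17.28
tcp_pos: [539.6, 126.7, 310.1]
orientation: [-3.141, -0.0, 2.94]
ft_force: [-2.7, -3.1, -1.6]
gripper_width: 39.3
```

```bash
python3 st.py "[[-.0425,0,-.0345],[0,0,0]]"; python3 snap.py wrist w10;python3 snap.py scene s10;python3 snap.py top t10; python3 -c "
import cv2
a=cv2.imread('pics/s10.png');cv2.imwrite('pics/s10c.png',cv2.resize(a[110:290,230:410],None,fx=4,fy=3.3,interpolation=cv2.INTER_CUBIC))"
```

```text
cmd [539.7 127.4 310.3] [-180.     -0.    168.47]
[539.57 126.74 310.09] [-1.7994e+02 -1.0000e-02  1.6845e+02] F [-2.7  -3.11 -1.58] M [-0.69  1.03 -0.12] bore bottom [541.21 125.79 305.09] 17.2833
17.3333 [539.6 126.7 310.1] [-3.14 -0.    2.94] [-3.2 -3.4 -2.3] [ 0.37  0.36 -0.89  1.62  0.29  1.31  0.79] 39.1
17.3833 [539.5 126.7 310.1] [-3.14 -0.    2.94] [-3.5 -3.2 -2.3] [ 0.37  0.36 -0.89  1.62  0.29  1.31  0.79] 38.9
17.4333 [539.5 126.8 310.1] [-3.14 -0.    2.94] [-3.5 -3.4 -1.6] [ 0.37  0.36 -0.89  1.62  0.29  1.31  0.79] 39.0
```

View pics/s10c.png

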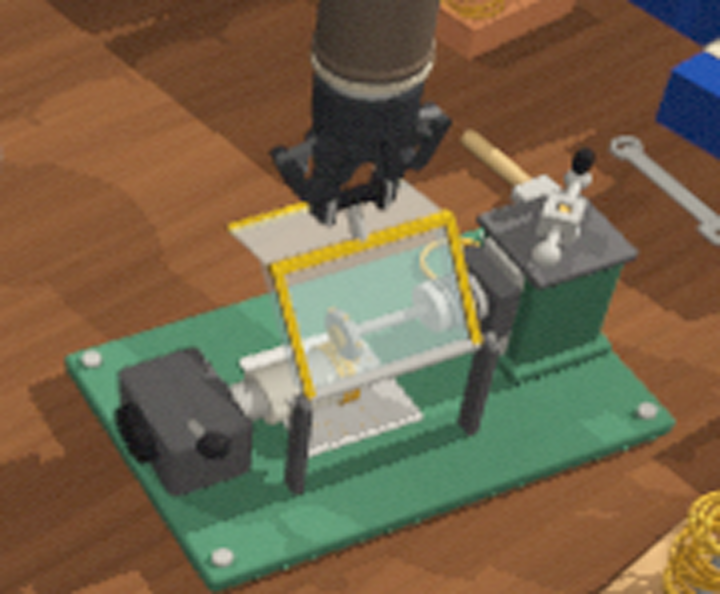

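View pics/w10.png

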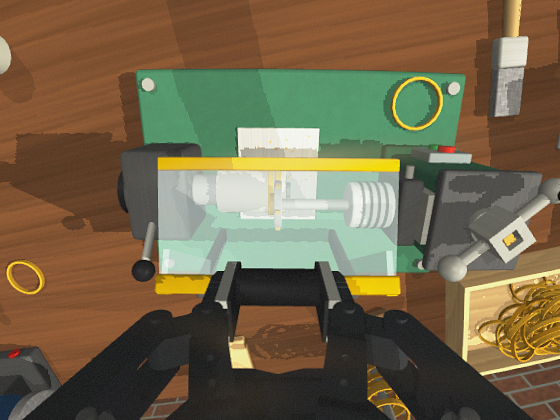

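View pics/t10.png

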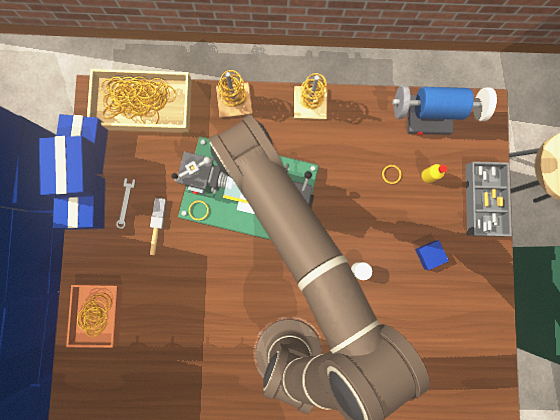

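```bash
python3 - <<'E'
from h import *;import pickle
cs=pickle.load(open('s10.pkl','rb'));cw=pickle.load(open('w10.pkl','rb'))
m=np.radians(-11.51);c,s=np.cos(m),np.sin(m)
def G(x,y,z,th):
    th=np.radians(th);X=np.cos(th)*x+np.sin(th)*z;Z=-np.sin(th)*x+np.cos(th)*z
    X+=75;Y=y-30
    return [557.8+c*X-s*Y,152.4+s*X+c*Y,178+Z]
for th in(56,58,60,62,64):
    a=proj([G(-130,-75,2,th),G(-130,75,2,th),G(-130,-75,-75,th),G(-175,0,0,th)],'',cs)
    a=(a-[230,110]+.4)*[4,3.3]
    b=proj([G(-130,-75,-75,th),G(-130,75,-75,th),G(-130,-75,2,th),G(-130,75,2,th)],'',cw)
    print(th,a.round(0).tolist(),b.round(1).tolist(),np.round(G(-175,0,0,th),1))
E
```

```text
56 [[270.0, 271.0], [446.0, 216.0], [230.0, 252.0], [345.0, 196.0]] [[172.2, 169.2], [381.4, 169.1], [161.7, 278.7], [391.6, 278.9]] [529.4 127.6 323.1]
58 [[272.0, 272.0], [448.0, 217.0], [232.0, 251.0], [349.0, 198.0]] [[170.4, 173.8], [383.2, 173.7], [161.1, 285.8], [392.2, 286.0]] [534.4 126.5 326.4]
60 [[275.0, 273.0], [451.0, 219.0], [233.0, 249.0], [352.0, 199.0]] [[168.5, 178.7], [385.0, 178.6], [160.7, 293.0], [392.6, 293.2]] [539.6 125.5 329.6]
62 [[278.0, 275.0], [454.0, 220.0], [235.0, 248.0], [356.0, 201.0]] [[166.7, 184.0], [386.8, 184.0], [160.3, 300.2], [392.9, 300.4]] [544.8 124.4 332.5]
64 [[280.0, 277.0], [458.0, 222.0], [237.0, 247.0], [360.0, 203.0]] [[164.9, 189.7], [388.5, 189.7], [160.1, 307.3], [393.1, 307.6]] [550.1 123.3 335.3]
```

```bash
python3 - <<'E'
from h import *;import pickle
cs=pickle.load(open('s10.pkl','rb'));cw=pickle.load(open('w10.pkl','rb'));c0=pickle.load(open('w7.pkl','rb'));s0=pickle.load(open('s7.pkl','rb'))
m=np.radians(-11.51);c,s=np.cos(m),np.sin(m)
def G(x,y,z,th):
    th=np.radians(th);X=np.cos(th)*x+np.sin(th)*z;Z=-np.sin(th)*x+np.cos(th)*z
    X+=75;Y=y-30
    return [557.8+c*X-s*Y,152.4+s*X+c*Y,178+Z]
for zz in(-75,-85,-90):
  for xx in(-130,-134): print(zz,xx,'shut',proj([G(xx,-75,zz,0),G(xx,75,zz,0),G(-130,-75,2,0),G(-130,75,2,0)],'',c0).round(0).tolist(),'60',proj([G(xx,-75,zz,60),G(xx,75,zz,60)],'',cw).round(0).tolist(), ((proj([G(xx,-75,zz,60)],'',cs)-[230,110]+.4)*[4,3.3]).round(0).tolist())
for n,b in(('w7',(140,280,190,380)),('w10',(140,310,140,420))):
    a=cv2.imread(f'pics/{n}.png');cv2.imwrite(f'pics/{n}z.png',cv2.resize(a[b[0]:b[1],b[2]:b[3]],None,fx=2.8,fy=2.8,interpolation=cv2.INTER_CUBIC))
E
```

```text
-75 -130 shut [[215.0, 227.0], [340.0, 227.0], [199.0, 256.0], [356.0, 257.0]] 60 [[169.0, 179.0], [385.0, 179.0]] [[233.0, 249.0]]
-75 -134 shut [[215.0, 224.0], [340.0, 224.0], [199.0, 256.0], [356.0, 257.0]] 60 [[166.0, 177.0], [387.0, 177.0]] [[232.0, 246.0]]
-85 -130 shut [[217.0, 224.0], [339.0, 224.0], [199.0, 256.0], [356.0, 257.0]] 60 [[170.0, 165.0], [384.0, 165.0]] [[228.0, 247.0]]
-85 -134 shut [[217.0, 221.0], [339.0, 221.0], [199.0, 256.0], [356.0, 257.0]] 60 [[168.0, 163.0], [386.0, 163.0]] [[227.0, 243.0]]
-90 -130 shut [[218.0, 222.0], [338.0, 222.0], [199.0, 256.0], [356.0, 257.0]] 60 [[170.0, 158.0], [383.0, 158.0]] [[226.0, 245.0]]
-90 -134 shut [[217.0, 219.0], [338.0, 219.0], [199.0, 256.0], [356.0, 257.0]] 60 [[168.0, 156.0], [385.0, 156.0]] [[225.0, 241.0]]
```

View pics/w7z.png

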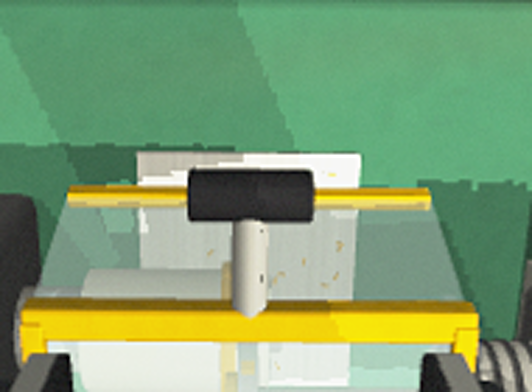

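View pics/w10z.png

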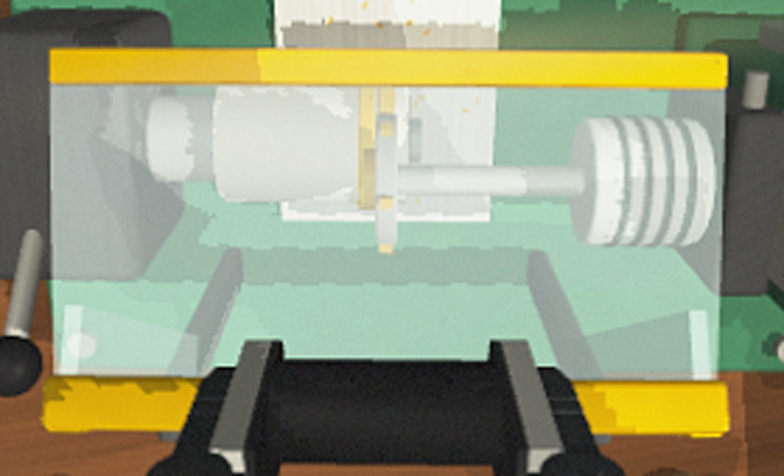

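```bash
python3 - <<'E'
from h import *;import pickle
cs=pickle.load(open('s10.pkl','rb'));cw=pickle.load(open('w10.pkl','rb'));c0=pickle.load(open('w7.pkl','rb'))
m=np.radians(-11.51);c,s=np.cos(m),np.sin(m)
def G(x,y,z,th):
    th=np.radians(th);X=np.cos(th)*x+np.sin(th)*z;Z=-np.sin(th)*x+np.cos(th)*z
    X+=75;Y=y-30
    return [557.8+c*X-s*Y,152.4+s*X+c*Y,178+Z]
for xx in(-150,-154):
  print(xx,'shut',proj([G(xx,-75,-73,0),G(xx,75,-73,0)],'',c0).round(0).tolist())
  for th in(56,58,60,62,64): print(th,proj([G(xx,-75,-73,th),G(xx,75,-73,th),G(-130,-75,2,th),G(-130,75,2,th),G(-136,-75,0,th),G(-124,-75,2,th)],'',cw).round(0).tolist(), ((proj([G(xx,-75,-75,th)],'',cs)-[230,110]+.4)*[4,3.3]).round(0).tolist())
E
```

```text
-150 shut [[214.0, 212.0], [342.0, 212.0]]
56 [[161.0, 160.0], [392.0, 160.0], [162.0, 279.0], [392.0, 279.0], [158.0, 275.0], [165.0, 279.0]] [[224.0, 232.0]]
58 [[159.0, 166.0], [394.0, 166.0], [161.0, 286.0], [392.0, 286.0], [158.0, 283.0], [165.0, 286.0]] [[226.0, 231.0]]
60 [[157.0, 172.0], [396.0, 172.0], [161.0, 293.0], [393.0, 293.0], [157.0, 290.0], [164.0, 292.0]] [[228.0, 230.0]]
62 [[155.0, 179.0], [399.0, 179.0], [160.0, 300.0], [393.0, 300.0], [157.0, 298.0], [164.0, 299.0]] [[230.0, 229.0]]
64 [[152.0, 186.0], [401.0, 186.0], [160.0, 307.0], [393.0, 308.0], [156.0, 306.0], [164.0, 306.0]] [[232.0, 228.0]]
-154 shut [[214.0, 208.0], [342.0, 208.0]]
56 [[159.0, 157.0], [394.0, 157.0], [162.0, 279.0], [392.0, 279.0], [158.0, 275.0], [165.0, 279.0]] [[223.0, 229.0]]
58 [[157.0, 163.0], [396.0, 163.0], [161.0, 286.0], [392.0, 286.0], [158.0, 283.0], [165.0, 286.0]] [[225.0, 227.0]]
60 [[154.0, 170.0], [399.0, 170.0], [161.0, 293.0], [393.0, 293.0], [157.0, 290.0], [164.0, 292.0]] [[227.0, 226.0]]
62 [[152.0, 177.0], [401.0, 177.0], [160.0, 300.0], [393.0, 300.0], [157.0, 298.0], [164.0, 299.0]] [[229.0, 225.0]]
64 [[150.0, 185.0], [403.0, 185.0], [160.0, 307.0], [393.0, 308.0], [156.0, 306.0], [164.0, 306.0]] [[231.0, 224.0]]
```

Call:
{"name": "send_rows", "arguments": {
  "targets": [-0.0004,0,-0.0003,0,0,0,0.03,-0.001,0,-0.0006,0,0,0,0.03,-0.001,0,-0.0006,0,0,0,0.03,-0.001,0,-0.0006,0,0,0,0.03,-0.001,0,-0.0006,0,0,0,0.03,-0.001,0,-0.0006,0,0,0,0.03,-0.001,0,-0.0006,0,0,0,0.03,-0.001,0,-0.0006,0,0,0,0.03]
}}

```text
time: 18.1
tcp_pos: [540.5, 126.5, 310.6]
orientation: [-3.14, -0.0, 2.94]
ft_force: [-2.9, -4.4, -2.2]
gripper_width: 39.1
```

```bash
python3 st.py "[[-.001,0,-.0006],[0,0,0]]"; python3 snap.py wrist w11; python3 - <<'E'
import cv2
a=cv2.imread('pics/w11.png');cv2.imwrite('pics/w11z.png',cv2.resize(a[140:310,140:420],None,fx=2.8,fy=2.8,interpolation=cv2.INTER_CUBIC))
E
```

```text
cmd [540.7 127.2 310.9] [-180.     -0.    168.47]
[540.51 126.54 310.65] [-1.7993e+02 -2.0000e-02  1.6846e+02] F [-2.89 -4.41 -2.21] M [-0.72  1.09 -0.06] bore bottom [542.15 125.59 305.65] 18.1
18.15 [540.5 126.5 310.7] [-3.14 -0.    2.94] [-3.8 -4.7 -1.7] [ 0.36  0.36 -0.89  1.61  0.29  1.31  0.8 ] 39.3
```

View pics/w11z.png

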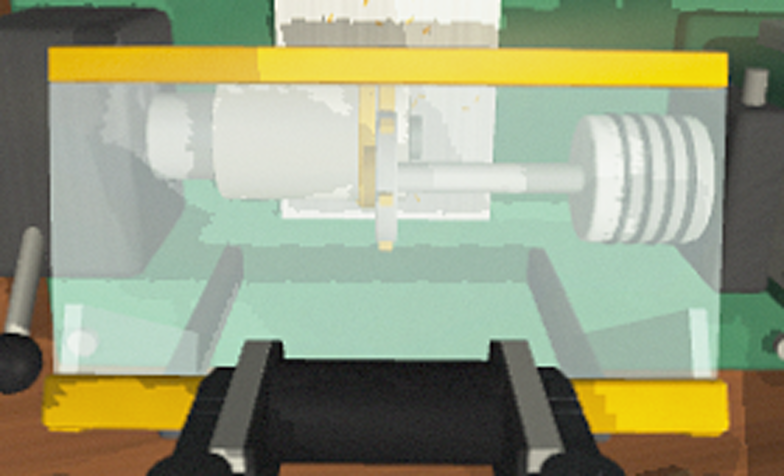

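Stable and still held; handing in.

```bash
python3 -c "
from workcell import bot
print(bot.job_done()); s=bot.observe();print(s['time'],s['tcp_pos'],s['gripper_width'])"
```

```text
the job is handed in; nothing more can be done
None
the job is handed in; nothing more can be done
```

I put the crank on the feed screw's square end, pressed it home and let go. Then I gripped the guard by the ends of its T handle and raised it to about 60°. I handed the job in at about 18 s with the gripper still holding it.

- **Crank:** I lowered it until the collar pushed back with about 13 N. The hub's underside then measured 207.9 mm against the collar's 208 mm. After release, the scene picture shows it seated, with brass visible in the bore.
- **Guard:** From the arm's travel, the handle moved 87 mm back and 151 mm up, which is about 59.9°. The pictures disagreed slightly, giving about 58.5–60°. I nudged it about 0.4° further, so it should stand between 59° and 60.5°. The grip was steady at 39 mm with about 6 N on the wrist at the last check.
- **Front sheet:** It slopes forward, not straight down as I first assumed. I corrected for this using the picture of the guard shut.
- **Everything else:** The last top view shows the bench items where they were. The forearm hid part of the machine in that view.

The hand-in gave no verdict, and I got no reading from the arm after it.

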